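# Unclamp the heat-sink board and slide it out

### The arm

A 6-joint arm with a two-finger parallel gripper is mounted at the origin on the work surface. World frame = base frame: x ahead of the robot, y to its left, z up, the work surface at z = 0. Lengths are in m, angles in rad, forces in N, time in s.
With the tool pointing down it reaches from about 0.35 to 0.975 m from the base axis. Payload 4.9 kg.
Tool frame: the origin (TCP) lies on the centre line of the jaws, within the pads' length; the fingertips stand ctrl.tcp_to_tips ahead of it and the grasp point (between the pads) lies 3 mm ahead of it (ctrl.tcp_to_tips is the distance from the TCP to the fingertips, in m); z points along the fingers, y is the direction in which the jaws open and shut (so a half turn about z gives the same grasp; the last joint's range is limited). The gripper opens to 85 mm and grips with 20 to 120 N. Pads are 22 mm wide; open, the fingers measure 114 mm over their backs; the gripper's body (76 mm by 85 mm) begins 54 mm behind the grasp point. The pads swing forward as they close: fully open they stand 13 mm farther back than shut.
Start: joints at [-1.341, 0.053, 1.613, -0, 1.476, -0.119], TCP at [0.214, -0.587, 0.253] pointing down, gripper open.
Joint ranges: [-3.01, 3.01], [-1.01, 2.22], [0.06, 2.58], [-1.02, 4.17], [0.09, 2.62], [-3.14, 3.14]. Speed limits (rad/s): [2.57, 2.57, 3.14, 3.14, 3.14, 3.14].

### API

Orientations are given as a rotation vector (axis times angle).
In Python, from station import ctrl, vision gives the robot as it stands.
- The arm moves only by the tool jog_arm, never from a script. Its argument "deltas" is a list of rows, each a list of 7 numbers: the turn, a rotation vector about the tool's x, y, z in rad, then the shift along the tool's x, y, z in cm, then the opening, from 0 (shut) to 1 (fully open). A call has 1 to 12 rows; each row shifts and turns the commanded pose from where the row before left it, along the tool's axes as they then stand; what a row does not reach is not made up. A row lasts 1/12 s, in which the tool goes at most 41.7 mm and 7.16 degrees, less where a joint would pass 70% of its speed; a pose out of reach is approached as far as the arm can. A call with a gripper value outside its range is refused whole. The fingers move at their own pace and stop on an object; "grip_force" is the grip in N (left out, the last holds). Time passes only in rows, so rows that do not move let the fingers close. It gives the time, the measured TCP pose, the force and the opening at its end, in the units of the state.
- ctrl.get_obs(): the state, without advancing time (a new reading comes with each control period).
- vision.get_image(name): name is "scene" or "top" or "wrist"; returns (picture, depth): 384x512x3 uint8, red, green, blue; 384x512 float32, m along the optical axis (not along the pixel's ray), 0 where there is no reading.
- vision.calibration(name): a dict with "fx", "fy", "cx", "cy" (pixels), "rvec" (rotation vector, rad) and "tvec" (3), from world to camera coordinates, as OpenCV has them; the wrist camera has in their place "hand_eye" (4x4, takes a point from camera to tool coordinates, whose origin is the TCP and whose axes are the flange's). Camera axes: x right, y down, z forward; pixel columns grow to the right and rows downward; lengths in m; the calibration is good to about 2 mm. The wrist camera is an equidistant fisheye: a pixel r from the principal point sees the ray r / f radians off the axis. A picture is of the moment at which its call begins: read the wrist's pose just before it. calibration takes no time and is no camera call.
- ctrl.finish_job(): hands the job in, once; it reports no verdict.
The state is a dict: "t": time; "q": joint angles; "dq": joint speeds; "effort": joint torques, N m; "tool_pos": TCP position; "tool_rot": TCP orientation; "contact_force": force on the tool from outside, world axes, zero at the start; "wrist_torque": the same for the moment, N m; "opening": finger opening in m.
Only numpy, scipy, OpenCV 4.12 (cv2) and the standard library are available. Lean on these libraries where they do the work, as an engineer would, in place of code of your own. Each camera call takes 0.05 s, during which the arm holds its last target. There are 200 camera calls.

### The job

Two clamping fixtures each hold a circuit board. On the one whose board carries the finned heat sink, lift the hinged clamp bar right up and leave it standing, then slide the board from under it towards the robot, along the base plate without lifting it off, until the whole board lies in front of the bar on the plate's open front end, and let go. Leave the other clamp shut.

Things in the scene. Friction and masses are not known exactly. Their poses are not given: they have to be found in the camera images.
- fixture_a: Fixed base plate 230 (x) x 110 (y) x 12 mm under the heat-sink board; origin: centre of its underside. +x to its back end, -x to its open end near the robot. Side guides at y = +-31.5, flush with the board's top; back stop at x = 102, 22 high. The clamp bar lies along y at x = 59 to 71; its hinge axis is parallel to x through y = +40, z = 30, between cheeks up to z = 38 mm.
- bar_a (a joint): Hinge of that fixture's steel clamp bar: 0 rad = down on the board; grows as its free end (fixture's -y side) is lifted, to 1.9 rad at the stop; at 1.3 it stands nearly upright, below 0.9 it is not right up. Stiff: the bar stays wherever it is left, and about 2 N at the handle moves it.
- bar_a_grip (a point): Grip point on the axis of the bar's handle: a black round rod, 12 mm in diameter, parallel to the hinge, pointing to fixture +x from the bar's free end to 46 mm behind the bar; this point is 24 mm behind it. Bar down, it is at x = 95, y = -45, z = 55 mm in the fixture's frame (85 beside, 25 above the hinge axis). The rod can turn between fingers. Axes as the fixture's, turning with the bar.
- board_a_grip (a point): Middle of the finned aluminium heat sink, 20 (x) x 30 (y) x 44 mm high, on a loose green board 110 (x) x 50 (y) x 4 mm, 120 g. The point is 26 above the board's top, 35 mm to -x of its centre; it starts near x = 3 to 10, y = 0, z = 42 in the fixture's frame. A 10 mm high black strip at the board's rear stands behind the bar and cannot pass while it is down. x to the board's rear, z up.
- bar_b (a joint): Clamp bar of the other, identical fixture, whose board carries a black round can (26 mm in diameter, 40 mm high) in place of the heat sink: 0 rad = down. Not to be opened.
Mind the look-alikes: they are no part of the job. What is shaped like the part that bears board_a_grip but orange or yellow is not meant.

How it is judged:
By the outcome, as a careful person would: the job done as asked, in the order asked, and still so for the second after the job is handed in, with the robot touching nothing.
It also fails if it takes over 54 s, if anything falls off the work surface, if the arm or the gripper's body presses on something with over 40 N, if the wrist force passes 120 N, or if a joint passes its speed limit or range.

## Working session

There is one attempt and no reset: what is moved stays moved. The work goes in short steps, Python scripts to look and compute and a tool call to move; the robot and the scene stay as the last step left them, time stands still between calls to the robot, and variables do not carry over. Pictures are saved under pics/ and viewed, about 8 in all and at most 12, crops included, and the job is handed in when it is done.

Besides the shell and the picture viewer there is one more tool, called after "Emit:" as name(argument=value, ...), one argument or row to a line, values as JSON. jog_arm: Moves the arm, as the interface text tells. Its arguments: {"type":"object","properties":{"deltas":{"type":"array"},"grip_force":{"type":"number"}},"required":["deltas"]}

```bash
mkdir -p pics; ls
cat > h.py <<'E'
import numpy as np, cv2
from scipy.spatial.transform import Rotation as R
from station import ctrl, vision
def cloud(name):
    im,d=vision.get_image(name); c=vision.calibration(name)
    v,u=np.mgrid[:384,:512]
    P=np.dstack([(u-c["cx"])/c["fx"]*d,(v-c["cy"])/c["fy"]*d,d])
    M=R.from_rotvec(c["rvec"]).as_matrix()
    W=(P-np.array(c["tvec"]))@M
    W[d==0]=np.nan
    return im,W
def save(im,n): cv2.imwrite("pics/"+n,im[:,:,::-1])
E
python3 - <<'E'
from h import *
o=ctrl.get_obs();print(o,ctrl.tcp_to_tips)
for n in("top","scene"):
    im,W=cloud(n);save(im,n+"1.png");np.savez(n+".npz",im=im,W=W)
    print(n,vision.calibration(n))
a=cv2.imread("pics/top1.png");b=cv2.imread("pics/scene1.png")
E
```

```text
pics
{'t': 0.0, 'q': array([-1.34097368e+00,  5.33432105e-02,  1.61429650e+00,  1.28920962e-05,
        1.47601296e+00, -1.18986307e-01]), 'dq': array([-0.00118654,  0.00055311, -0.00030355,  0.00062549, -0.00049806,
        0.0004249 ]), 'effort': array([-1.23984140e-03, -3.93684053e+01, -3.70180106e+01, -1.51441332e-04,
        7.11461005e-03,  1.26218328e-05]), 'tool_pos': array([ 0.21348969, -0.58678762,  0.25206995]), 'tool_rot': array([-3.09190883e+00, -5.44775501e-01,  1.59002880e-04]), 'contact_force': array([-0.3617508 , -0.20325485,  0.36408545]), 'wrist_torque': array([-0.01038595,  0.02367063,  0.02832258]), 'opening': 0.08509628647179561} 0.022
top {'fx': 480.673804321894, 'fy': 480.673804321894, 'cx': 257.42246883211027, 'cy': 193.45611139919913, 'rvec': array([ 2.11841708, -2.13670183,  0.21943048]), 'tvec': array([-0.0601998 ,  0.62383686,  1.15469211])}
scene {'fx': 369.3929764586859, 'fy': 369.3929764586859, 'cx': 255.25404994076885, 'cy': 191.3344844275845, 'rvec': array([ 2.4219683 ,  0.91744689, -0.29413113]), 'tvec': array([-0.4030776 , -0.31434417,  1.2035586 ])}
```

View pics/top1.png

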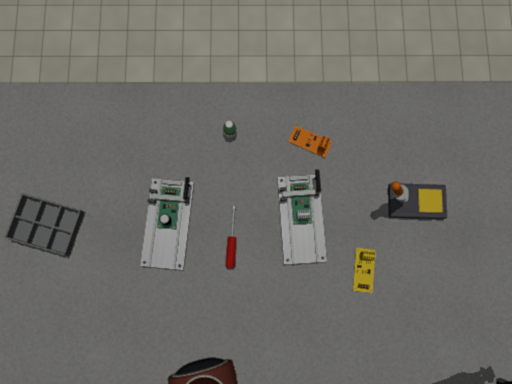

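View pics/scene1.png

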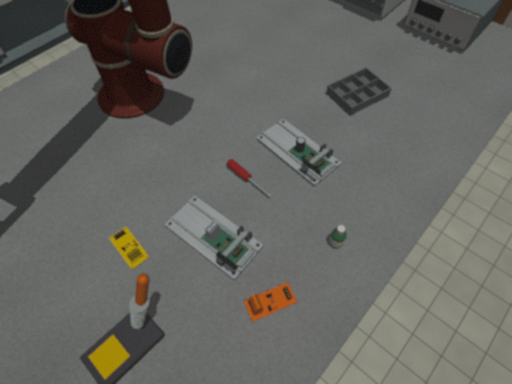

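The top view shows the look-alikes for the heat-sink board: 
- the green board with the finned sink at (302,216)
- the green board with the round can at (165,219)
- the orange board at (310,140)
- the yellow board at (365,270)

I choose the fixture at (302,220). The scene view shows it at (213,235). Next I measure its plate and take a close crop.

Run:
```python
from h import *
z=np.load("top.npz");im,W=z["im"],z["W"]
c=cv2.resize(im[165:275,265:345],None,fx=5,fy=5,interpolation=cv2.INTER_CUBIC);save(c,"crop1.png")
sub=np.zeros(im.shape[:2],bool);sub[165:275,265:345]=1
hsv=cv2.cvtColor(im,cv2.COLOR_RGB2HSV)
m=(sub&(hsv[...,2]>135)&(hsv[...,1]<40)).astype(np.uint8)
print(m.sum())
m=cv2.morphologyEx(m,cv2.MORPH_OPEN,np.ones((2,2)))
ys,xs=np.nonzero(m)
# ray cast to z=.012
cal=vision.calibration("top");M=R.from_rotvec(cal["rvec"]).as_matrix();C=-M.T@cal["tvec"]
def ray(u,v,h):
    d=M.T@np.array([(u-cal["cx"])/cal["fx"],(v-cal["cy"])/cal["fy"],1.]);return C+d*(h-C[2])/d[2]
r=cv2.minAreaRect(np.c_[xs,ys].astype(np.float32));b=cv2.boxPoints(r)
print(r,[ray(*p,.012).round(4) for p in b])
# depth: plate cells
w=W[sub];k=(w[:,2]>.007)
pts=w[k];r=cv2.minAreaRect(pts[:,:2].astype(np.float32));print(r,cv2.boxPoints(r))
print(np.nanmedian(W[300:350,265:345,2]))
hi=sub&(W[...,2]>.045);ys,xs=np.nonzero(hi)
for y,x in zip(ys,xs): print(x,y,W[y,x].round(3),end=';')
```

```text
2375
((302.7182922363281, 219.94680786132812), (87.16858673095703, 42.143798828125), 85.76361083984375) [array([ 0.6738, -0.1225,  0.012 ]), array([ 0.6815, -0.2343,  0.012 ]), array([ 0.4527, -0.2428,  0.012 ]), array([ 0.4458, -0.1348,  0.012 ])]
((0.5659873485565186, -0.1974654197692871), (0.1885446459054947, 0.2892337739467621), 87.09305572509766) [[ 0.41677564 -0.28428233]
 [ 0.70563716 -0.29895052]
 [ 0.71519905 -0.11064851]
 [ 0.42633754 -0.09598032]]
0.0005890601558910975
317 169 [ 0.685 -0.218  0.064];318 169 [ 0.685 -0.221  0.063];315 170 [ 0.683 -0.213  0.061];316 170 [ 0.682 -0.215  0.067];317 170 [ 0.683 -0.218  0.063];318 170 [ 0.682 -0.22   0.065];319 170 [ 0.684 -0.224  0.059];315 171 [ 0.679 -0.213  0.065];316 171 [ 0.681 -0.216  0.06 ];317 171 [ 0.681 -0.218  0.06 ];318 171 [ 0.678 -0.22   0.069];319 171 [ 0.681 -0.224  0.059];315 172 [ 0.677 -0.213  0.064];316 172 [ 0.676 -0.215  0.068];317 172 [ 0.677 -0.217  0.066];318 172 [ 0.676 -0.22   0.069];319 172 [ 0.677 -0.223  0.063];315 173 [ 0.675 -0.213  0.062];316 173 [ 0.674 -0.215  0.066];317 173 [ 0.673 -0.217  0.
[... 4854 characters left out ...]
67 -0.194  0.06 ];298 216 [ 0.565 -0.167  0.06 ];300 216 [ 0.565 -0.172  0.057];302 216 [ 0.566 -0.178  0.053];303 216 [ 0.565 -0.179  0.061];304 216 [ 0.567 -0.183  0.047];305 216 [ 0.565 -0.184  0.061];307 216 [ 0.564 -0.189  0.063];309 216 [ 0.565 -0.195  0.056];298 217 [ 0.563 -0.167  0.059];300 217 [ 0.563 -0.172  0.055];302 217 [ 0.564 -0.178  0.046];303 217 [ 0.562 -0.179  0.06 ];304 217 [ 0.564 -0.183  0.05 ];305 217 [ 0.563 -0.185  0.055];307 217 [ 0.562 -0.189  0.063];309 217 [ 0.563 -0.195  0.057];298 218 [ 0.56  -0.167  0.061];300 218 [ 0.561 -0.172  0.055];302 218 [ 0.561 -0.178  0.051];304 218 [ 0.562 -0.183  0.047];305 218 [ 0.561 -0.185  0.049];309 218 [ 0.561 -0.195  0.05 ];
```

View pics/crop1.png

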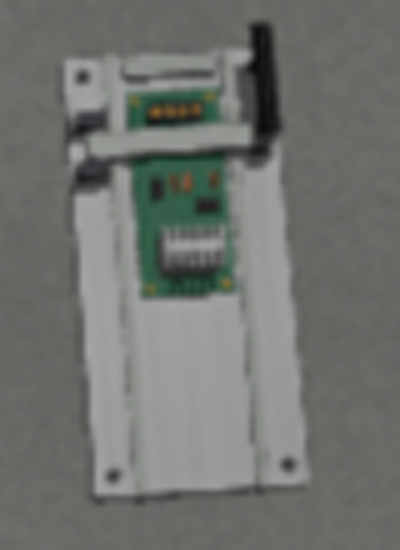

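The crop confirms it: light finned sink at crop (193,250), bar shut at (170,140), black handle at (263,75). I work out the approach next.

```bash
cat >> h.py <<'E'
def plan(target,yaw):
    "tool down, tool y along fixture +-y; prints turn about tool z and shift in tool axes (after turn)"
    o=ctrl.get_obs();Rc=R.from_rotvec(o["tool_rot"]);best=None
    for k in(0,np.pi):
        Rt=R.from_euler("z",yaw+k)*R.from_rotvec([np.pi,0,0])
        d=(Rc.inv()*Rt).as_rotvec()
        if best is None or np.linalg.norm(d)<np.linalg.norm(best[0]): best=(d,Rt)
    s=np.array(target)-o["tool_pos"]
    print("t",o["t"],"pos",o["tool_pos"].round(4),"turn",best[0].round(4),"shift cm after",(best[1].inv().apply(s)*100).round(2),"before",(Rc.inv().apply(s)*100).round(2),"F",o["contact_force"].round(1),"open",o["opening"].round(4),"q6",o["q"][5].round(2))
E
python3 - <<'E'
from h import *
plan([.645,-.22,.20],np.deg2rad(2.7))
print(vision.calibration("wrist"))
E
```

```text
Traceback (most recent call last):
  File "h.py", line 21, in plan
    print("t",o["t"],"pos",o["tool_pos"].round(4),"turn",best[0].round(4),"shift cm after",(best[1].inv().apply(s)*100).round(2),"before",(Rc.inv().apply(s)*100).round(2),"F",o["contact_force"].round(1),"open",o["opening"].round(4),"q6",o["q"][5].round(2))
                                                                                                                                                                                                                  ^^^^^^^^^^^^^^^^^^
AttributeError: 'float' object has no attribute 'round'
```

```bash
sed -i 's/o\["opening"\].round(4)/round(o["opening"],4)/' h.py
python3 - <<'E'
from h import *
plan([.645,-.22,.20],np.deg2rad(2.7))
print(vision.calibration("wrist"))
E
```

```text
t 0.1 pos [ 0.2135 -0.5868  0.2521] turn [-0.002   0.      0.3017] shift cm after [ 44.83 -34.61   5.21] before [ 53.09 -19.72   5.27] F [ 0.3  0.1 -0.4] open 0.0855 q6 -0.12
{'fx': 297.3186396354542, 'fy': 297.3186396354542, 'cx': 252.33995515163116, 'cy': 187.5383063491546, 'hand_eye': array([[-3.82209720e-04, -9.60718149e-01, -2.77525662e-01,
         6.89774218e-02],
       [ 9.99999926e-01, -3.54479627e-04, -1.50093079e-04,
         1.35673578e-03],
       [ 4.58199518e-05, -2.77525698e-01,  9.60718213e-01,
        -1.20937048e-01],
       [ 0.00000000e+00,  0.00000000e+00,  0.00000000e+00,
         1.00000000e+00]])}
```

Emit:
jog_arm(
  deltas=[
    [0,0,0.1,0,0,0,1],
    [0,0,0.1,0,0,0,1],
    [0,0,0.1,0,0,0,1],
    [0,0,0,2.8,-2.16,0.3,1],
    [0,0,0,2.8,-2.16,0.3,1],
    [0,0,0,2.8,-2.16,0.3,1],
    [0,0,0,2.8,-2.16,0.3,1],
    [0,0,0,2.8,-2.16,0.3,1],
    [0,0,0,2.8,-2.16,0.3,1],
    [0,0,0,2.8,-2.16,0.3,1],
    [0,0,0,2.8,-2.16,0.3,1],
    [0,0,0,2.8,-2.16,0.3,1],
  ],
  grip_force=40,
)

```text
t: 1.1
tool_pos: [0.4567, -0.3793, 0.2257]
tool_rot: [-3.14, -0.077, 0.001]
contact_force: [0.3, -0.8, 0.1]
opening: 0.0854
```

Emit:
jog_arm(
  deltas=[
    [0,0,0,2.8,-2.16,0.3,1],
    [0,0,0,2.8,-2.16,0.3,1],
    [0,0,0,2.8,-2.16,0.3,1],
    [0,0,0,2.8,-2.16,0.3,1],
    [0,0,0,2.8,-2.16,0.3,1],
    [0,0,0,2.8,-2.16,0.3,1],
    [0,0,0,2.8,-2.16,0.3,0.7],
    [0,0,0,0,0,0,0.7],
    [0,0,0,0,0,0,0.7],
    [0,0,0,0,0,0,0.7],
  ],
)

```text
t: 1.93
tool_pos: [0.6439, -0.2202, 0.2046]
tool_rot: [-3.14, -0.077, 0.002]
contact_force: [0.5, -0.7, 0.4]
opening: 0.0599
```

```bash
cat >> h.py <<'E'
def wrist():
    o=ctrl.get_obs();im,d=vision.get_image("wrist");c=vision.calibration("wrist")
    v,u=np.mgrid[:384,:512].astype(float)
    x=(u-c["cx"])/c["fx"];y=(v-c["cy"])/c["fy"];th=np.hypot(x,y)+1e-12
    t=np.tan(th)/th
    P=np.dstack([x*t*d,y*t*d,d,np.ones_like(d)])@np.array(c["hand_eye"]).T
    W=P[...,:3]@R.from_rotvec(o["tool_rot"]).as_matrix().T+o["tool_pos"]
    W[d==0]=np.nan
    return im,W
E
python3 - <<'E'
from h import *
plan([.645,-.22,.20],np.deg2rad(2.7))
im,W=wrist();save(im,"w1.png");np.savez("w1.npz",im=im,W=W)
E
```

```text
t 1.9333 pos [ 0.6439 -0.2202  0.2046] turn [-0.0003  0.0014  0.0021] shift cm after [ 0.12 -0.01  0.46] before [ 0.12 -0.01  0.46] F [ 0.5 -0.7  0.4] open 0.0599 q6 1.08
```

View pics/w1.png

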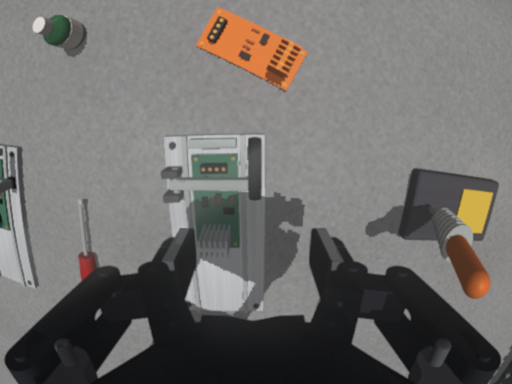

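The wrist view shows the handle at (254,168), the bar at (205,185) and the sink at (212,240). I measure the handle rod and the plate's yaw from this picture.

Run:
```python
from h import *
z=np.load("w1.npz");im,W=z["im"],z["W"]
m=np.zeros(im.shape[:2],bool);m[125:205,240:275]=1
m&=(im.max(2)<60)&(W[...,2]>.045)&(W[...,2]<.075)
p=W[m];print(len(p))
for x0 in np.arange(.62,.70,.01):
    q=p[(p[:,0]>x0)&(p[:,0]<x0+.01)]
    if len(q): print(round(x0,3),len(q),q.min(0).round(4),q.max(0).round(4))
# right plate edge / left edge at rows
for v in range(140,230,15):
    r=W[v,100:300]; on=np.where((r[:,2]>.008)&(r[:,2]<.02))[0]
    print(v,100+on.min(),r[on.min()].round(4),100+on.max(),r[on.max()].round(4))
s=np.zeros_like(m);s[215:262,190:240]=1;s&=(W[...,2]>.05);q=W[s];print("sink",q.min(0),q.max(0),np.median(q,0))
```

```text
81
0.62 29 [ 0.6266 -0.2288  0.0621] [ 0.6299 -0.2204  0.0663]
0.63 31 [ 0.63   -0.2287  0.0624] [ 0.6344 -0.2203  0.0665]
0.67 8 [ 0.6773 -0.2189  0.0615] [ 0.6799 -0.2171  0.0639]
0.68 13 [ 0.6802 -0.2249  0.0631] [ 0.6825 -0.2171  0.0654]
140 164 [ 0.6718 -0.1244  0.0129] 264 [ 0.6756 -0.2326  0.0126]
155 165 [ 0.6549 -0.125   0.0113] 264 [ 0.6594 -0.2335  0.0123]
170 181 [ 0.6399 -0.1445  0.0165] 264 [ 0.643  -0.2345  0.0124]
185 167 [ 0.621  -0.1269  0.0127] 264 [ 0.6264 -0.2354  0.0131]
200 181 [ 0.6039 -0.1428  0.012 ] 264 [ 0.6085 -0.2366  0.0111]
215 170 [ 0.5851 -0.1292  0.013 ] 264 [ 0.591  -0.2376  0.0124]
sink [ 0.55835663 -0.20003902  0.05000513] [ 0.65285285 -0.1690847   0.20376417] [ 0.57363803 -0.19056183  0.06040977]
```

Emit:
jog_arm(
  deltas=[
    [0,0,-0.008,0,0,0,0.7],
    [0,0,0,0.4,0.1,3,0.7],
    [0,0,0,0.4,0.1,3,0.7],
    [0,0,0,0.4,0.1,3,0.7],
    [0,0,0,0.4,0.12,2.5,0.7],
    [0,0,0,0,0,1.7,0.7],
    [0,0,0,0,0,1.2,0.7],
    [0,0,0,0,0,0,0.7],
    [0,0,0,0,0,0,0.7],
  ],
)

```text
t: 2.73
tool_pos: [0.6599, -0.2242, 0.0614]
tool_rot: [-3.14, -0.088, 0.001]
contact_force: [0.8, 0.4, 0.0]
opening: 0.0597
```

Run:
```python
from h import *
plan([.660,-.2235,.060],.0575)
im,W=wrist();save(im,"w2.png")
```

```text
t 2.7333 pos [ 0.6599 -0.2242  0.0614] turn [-0.0002  0.0005 -0.0016] shift cm after [ 0.01 -0.07  0.14] before [ 0.01 -0.07  0.14] F [0.8 0.4 0. ] open 0.0597 q6 1.08
```

View pics/w2.png

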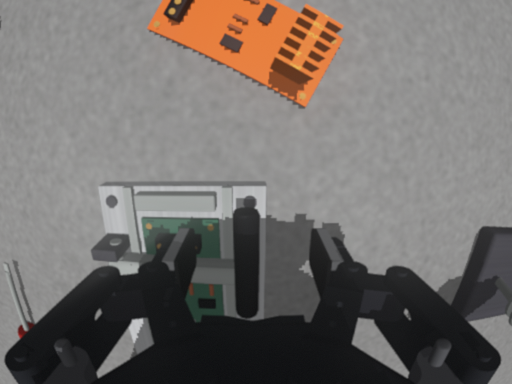

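The rod at (247,260) lies centred between the fingers at (180,250) and (325,250), so I close.

Emit:
jog_arm(
  deltas=[
    [0,0,0,0,0,0.1,0],
    [0,0,0,0,0,0,0],
    [0,0,0,0,0,0,0],
    [0,0,0,0,0,0,0],
    [0,0,0,0,0,0,0],
    [0,0,0,0,0,0,0],
  ],
  grip_force=40,
)

```text
t: 3.28
tool_pos: [0.6608, -0.2218, 0.0603]
tool_rot: [-3.137, -0.089, -0.001]
contact_force: [0.6, 4.0, 0.1]
opening: 0.0106
```

Run:
```python
import numpy as np
# arc increments (fixture -y -> tool +y; up -> tool -z), from bar angle 0 to 1.5
a=np.linspace(0,1.48,19);r=np.hypot(8.5,2.5);g=np.arctan2(2.5,8.5)+a
p=np.c_[r*np.cos(g),-r*np.sin(g)]
print(np.diff(p,axis=0).round(2).tolist())
```

```text
[[-0.23, -0.69], [-0.29, -0.67], [-0.34, -0.64], [-0.4, -0.61], [-0.44, -0.58], [-0.49, -0.54], [-0.53, -0.5], [-0.57, -0.45], [-0.61, -0.4], [-0.64, -0.35], [-0.66, -0.3], [-0.69, -0.24], [-0.7, -0.19], [-0.72, -0.13], [-0.73, -0.07], [-0.73, -0.01], [-0.73, 0.05], [-0.72, 0.11]]
```

Emit:
jog_arm(
  deltas=[
    [0,0,0,-0.4,-0.69,-0.69,0],
    [0,0,0,0.4,-0.29,-0.67,0],
    [0,0,0,0,-0.34,-0.64,0],
    [0,0,0,0,-0.4,-0.61,0],
    [0,0,0,0,-0.44,-0.58,0],
    [0,0,0,0,-0.49,-0.54,0],
  ],
)

```text
t: 3.78
tool_pos: [0.6596, -0.1993, 0.099]
tool_rot: [3.135, 0.089, 0.004]
contact_force: [0.7, -5.0, -1.0]
opening: 0.0105
```

Emit:
jog_arm(
  deltas=[
    [0,0,0,0,-0.43,-0.5,0],
    [0,0,0,0,-0.53,-0.45,0],
    [0,0,0,0,-0.61,-0.4,0],
    [0,0,0,0,-0.64,-0.35,0],
    [0,0,0,0,-0.66,-0.3,0],
    [0,0,0,0,-0.69,-0.24,0],
    [0,0,0,0,-0.7,-0.19,0],
    [0,0,0,0,-0.72,-0.13,0],
    [0,0,0,0,-0.73,-0.07,0],
    [0,0,0,0,-0.73,-0.01,0],
    [0,0,0,0,-0.73,0.05,0],
    [0,0,0,0,-0.72,0.11,0],
  ],
)

```text
t: 4.78
tool_pos: [0.6554, -0.1194, 0.1247]
tool_rot: [3.137, 0.089, 0.005]
contact_force: [0.7, -4.3, 4.0]
opening: 0.0107
```

Emit:
jog_arm(
  deltas=[
    [0,0,0,0,0,0,0],
    [0,0,0,0,0,0,0],
  ],
)

```text
t: 4.95
tool_pos: [0.6553, -0.1175, 0.1238]
tool_rot: [-3.139, -0.09, -0.004]
contact_force: [0.4, 0.4, 5.5]
opening: 0.0102
```

Emit:
jog_arm(
  deltas=[
    [0,0,0,0,0,0,0.5],
    [0,0,0,0,0,0,0.5],
    [0,0,0,0,0,0,0.5],
    [0,0,0,0,0,0,0.5],
    [0,0,0,0,0,-1,0.5],
    [0,0,0,0,0,-3,0.5],
    [0,0,0,0,0,-3.5,0.5],
    [0,0,0,0,0,-3.5,0.5],
    [0,0,0,-1.5,1,-1,0.7],
    [0,0,0,-3.5,2,0,0.7],
    [0,0,0,-3.5,2,0,0.7],
  ],
)

```text
t: 5.87
tool_pos: [0.5728, -0.1734, 0.2452]
tool_rot: [3.138, 0.093, 0.006]
contact_force: [-0.2, -0.7, -0.1]
opening: 0.0599
```

Run:
```python
from h import *
plan([.570,-.184,.18],.0575)
im,W=wrist();save(im,"w3.png");np.savez("w3.npz",im=im,W=W)
```

```text
t 5.8667 pos [ 0.5728 -0.1734  0.2452] turn [ 0.0018 -0.0036  0.0016] shift cm after [-0.34  1.04  6.52] before [-0.36  1.03  6.52] F [-0.2 -0.7 -0.1] open 0.0599 q6 1.09
```

View pics/w3.png

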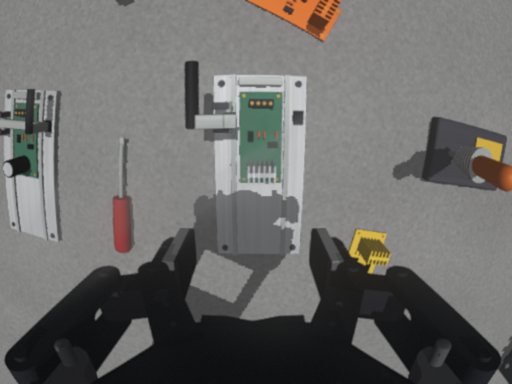

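The bar now stands up at (215,122), with its handle at (192,95) out to the side. The board is free, with the sink at (262,172). I measure the sink and the board edges.

Run:
```python
from h import *
z=np.load("w3.npz");im,W=z["im"],z["W"]
s=np.zeros(im.shape[:2],bool);s[155:190,235:290]=1
s&=(W[...,2]>.05)&(W[...,2]<.075);q=W[s];print(len(q),"sink",np.percentile(q,[3,97],axis=0).round(4))
h=cv2.cvtColor(im,cv2.COLOR_RGB2HSV);g=np.zeros_like(s);g[85:190,230:290]=1
g&=(h[...,0]>45)&(h[...,0]<90)&(h[...,1]>80);q=W[g];print("board",np.percentile(q,[1,50,99],axis=0).round(4))
r=cv2.minAreaRect(q[:,:2].astype(np.float32)*1000);print(r)
for v in (130,160,185,200,215,230,240):
    r=W[v,205:310]; on=np.where((r[:,2]>.006)&(r[:,2]<.02))[0]
    print(v,r[on.min()].round(4),r[on.max()].round(4))
for u in (228,300):
    c=W[60:262,u];on=np.where((c[:,2]>.007)&(c[:,2]<.02))[0];print(u,c[on.min()].round(4),c[on.max()].round(4))
b=np.zeros_like(s);b[60:135,180:235]=1;b&=(W[...,2]>.07);print("bar z",np.percentile(W[b],[1,50,99],axis=0).round(3))
```

```text
379 sink [[ 0.5598 -0.1995  0.0516]
 [ 0.5791 -0.1712  0.0615]]
board [[nan nan nan]
 [nan nan nan]
 [nan nan nan]]
((626.3209228515625, -182.04966735839844), (61.360679626464844, 45.50276184082031), 4.915426731109619)
130 [ 0.611  -0.1493  0.0158] [ 0.6164 -0.2364  0.0118]
160 [ 0.5733 -0.1301  0.0129] [ 0.5796 -0.2371  0.0124]
185 [ 0.5413 -0.1308  0.0112] [ 0.5478 -0.2391  0.0117]
200 [ 0.522  -0.1326  0.0121] [ 0.5283 -0.2399  0.0123]
215 [ 0.501  -0.1328  0.0102] [ 0.5075 -0.2424  0.011 ]
230 [ 0.481  -0.1347  0.0127] [ 0.4862 -0.2436  0.0108]
240 [ 0.466  -0.1349  0.012 ] [ 0.4724 -0.2435  0.0127]
228 [ 0.6761 -0.1409  0.013 ] [ 0.4471 -0.15    0.0115]
300 [ 0.6808 -0.2255  0.0121] [ 0.4803 -0.2443  0.0106]
bar z [[ 0.621 -0.156  0.116]
 [ 0.633 -0.124  0.121]
 [ 0.676 -0.114  0.124]]
```

Emit:
jog_arm(
  deltas=[
    [0,0,0,-0.4,1.1,3,0.7],
    [0,0,0,0,0,3.5,0.7],
    [0,0,0,0,0,3.5,0.7],
    [0,0,0,0,0,0,0.7],
    [0,0,0,0,0,0,0.7],
  ],
)

```text
t: 6.33
tool_pos: [0.5676, -0.1837, 0.1406]
tool_rot: [-3.138, -0.089, 0.007]
contact_force: [1.3, 0.7, 0.2]
opening: 0.0597
```

Run:
```python
from h import *
plan([.569,-.1853,.048],.056)
```

```text
t 6.3333 pos [ 0.5676 -0.1837  0.1406] turn [-0.0025  0.0044  0.0006] shift cm after [0.13 0.17 9.26] before [0.17 0.19 9.26] F [1.3 0.7 0.2] open 0.0597 q6 1.08
```

Emit:
jog_arm(
  deltas=[
    [0,0,0,0.1,0.2,3,0.7],
    [0,0,0,0,0,3,0.7],
    [0,0,0,0,0,2,0.7],
    [0,0,0,0,0,1.2,0.7],
    [0,0,0,0,0,0,0.7],
    [0,0,0,0,0,0,0.7],
  ],
)

```text
t: 6.83
tool_pos: [0.5715, -0.1867, 0.0524]
tool_rot: [3.139, 0.09, 0.004]
contact_force: [0.4, -0.5, -0.9]
opening: 0.06
```

Emit:
jog_arm(
  deltas=[
    [0,0,0,0,0,0,0],
    [0,0,0,0,0,0,0],
    [0,0,0,0,0,0,0],
    [0,0,0,0,0,0,0],
    [0,0,0,0,0,0,0],
  ],
  grip_force=30,
)

```text
t: 7.25
tool_pos: [0.5718, -0.1861, 0.0529]
tool_rot: [3.14, 0.089, 0.006]
contact_force: [-0.6, 3.9, 5.2]
opening: 0.0296
```

Emit:
jog_arm(
  deltas=[
    [0,0,0,-0.4,0,0,0],
    [0,0,0,-0.6,0,0,0],
    [0,0,0,-0.6,0,0,0],
    [0,0,0,-0.6,0,0,0],
  ],
)

```text
t: 7.58
tool_pos: [0.5508, -0.1873, 0.053]
tool_rot: [3.14, 0.089, 0.011]
contact_force: [5.0, 5.4, 4.3]
opening: 0.0296
```

Emit:
jog_arm(
  deltas=[
    [0,0,0,-0.6,0,0,0],
    [0,0,0,-0.6,0,0,0],
    [0,0,0,-0.6,0,0,0],
    [0,0,0,-0.6,0,0,0],
    [0,0,0,-0.6,0,0,0],
    [0,0,0,-0.6,0,0,0],
    [0,0,0,-0.6,0,0,0],
    [0,0,0,-0.6,0,0,0],
    [0,0,0,-0.6,0,0,0],
    [0,0,0,0,0,0,0],
    [0,0,0,0,0,0,0],
  ],
)

```text
t: 8.5
tool_pos: [0.4963, -0.1903, 0.0529]
tool_rot: [-3.14, -0.089, -0.008]
contact_force: [1.7, 5.3, 5.6]
opening: 0.0295
```

Run:
```python
from h import *
plan([.495,-.19,.053],.056)
im,W=cloud("top");save(cv2.resize(im[160:280,250:350],None,fx=5,fy=5,interpolation=cv2.INTER_CUBIC),"t2.png")
```

```text
t 8.5 pos [ 0.4963 -0.1903  0.0529] turn [ 0.0001 -0.0053  0.0004] shift cm after [-0.13 -0.04 -0.01] before [-0.13 -0.04 -0.01] F [1.7 5.3 5.6] open 0.0295 q6 1.01
```

View pics/t2.png

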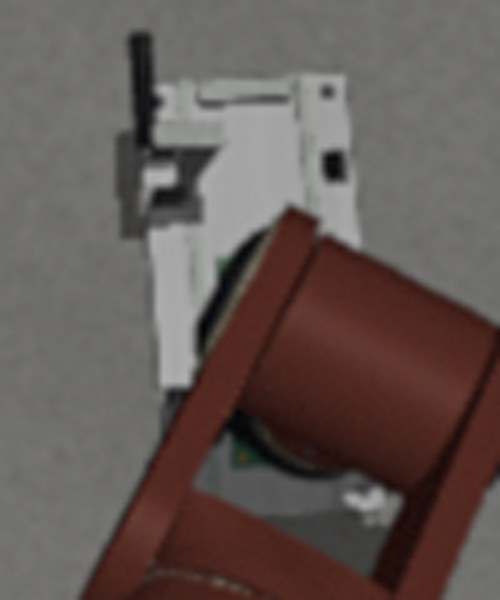

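The board has moved forward: its green corners show at crop (225,265) and (243,455), clear of the standing bar at (180,165). I release it and go straight up.

Emit:
jog_arm(
  deltas=[
    [0,0,0,0,0,0,0.6],
    [0,0,0,0,0,0,0.6],
    [0,0,0,0,0,0,0.6],
    [0,0,0,0,0,0,0.6],
    [0,0,0,0,0,-1,0.6],
    [0,0,0,0,0,-3,0.6],
    [0,0,0,0,0,-4,0.6],
    [0,0,0,0,0,-4,0.6],
    [0,0,0,0,0,-4,0.6],
    [0,0,0,0,0,-3,0.6],
    [0,0,0,0,0,0,0.6],
    [0,0,0,0,0,0,0.6],
  ],
)

```text
t: 9.55
tool_pos: [0.4954, -0.1913, 0.244]
tool_rot: [3.137, 0.089, 0.008]
contact_force: [-0.1, 0.4, -1.1]
opening: 0.0512
```

Emit:
jog_arm(
  deltas=[
    [0,0,0,0,4,0,0.6],
    [0,0,0,0,4,0,0.6],
    [0,0,0,0,4,0,0.6],
    [0,0,0,0,4,0,0.6],
    [0,0,0,0,4,0,0.6],
    [0,0,0,0,0,0,0.6],
    [0,0,0,0,0,0,0.6],
  ],
)

```text
t: 10.13
tool_pos: [0.5043, -0.3914, 0.2373]
tool_rot: [-3.137, -0.084, 0.006]
contact_force: [-0.2, 0.4, -1.0]
opening: 0.0513
```

Run:
```python
from h import *
plan([.495,-.19,.053],.056)
im,W=cloud("top");save(cv2.resize(im[150:290,130:350],None,fx=3.5,fy=3.5,interpolation=cv2.INTER_CUBIC),"t3.png")
h=cv2.cvtColor(im,cv2.COLOR_RGB2HSV);g=np.zeros(im.shape[:2],bool);g[165:275,280:330]=1
G=g&(h[...,0]>45)&(h[...,0]<90)&(h[...,1]>80);q=W[G];q=q[~np.isnan(q[:,0])]
f=R.from_euler("z",.056).inv().apply(q-[.5638,-.185,0]);print("board fixture",np.percentile(f,[0.5,50,99.5],axis=0).round(4))
k=g&(W[...,2]>.05);f=R.from_euler("z",.056).inv().apply(W[k]-[.5638,-.185,0]);print("high",np.percentile(f[f[:,0]<.03],[3,97],axis=0).round(4))
```

```text
t 10.1333 pos [ 0.5043 -0.3914  0.2373] turn [-0.0039  0.0035 -0.0021] shift cm after [  0.2  -20.16  18.43] before [  0.22 -20.08  18.51] F [-0.2  0.4 -1. ] open 0.0513 q6 0.74
board fixture [[-0.0844 -0.0211  0.0103]
 [-0.0223  0.0045  0.0168]
 [ 0.0197  0.0247  0.0237]]
high [[-0.0771 -0.0131  0.0515]
 [-0.0584  0.0163  0.0654]]
```

View pics/t3.png

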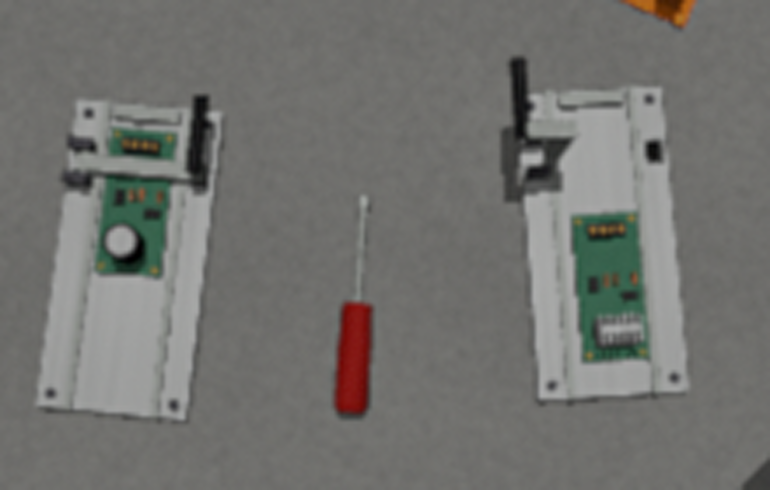

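The picture shows the board at crop (610,288) lying flat between the guides, wholly in front of the standing bar at (535,160). The other clamp is shut at (140,165).

```bash
python3 -c "
from station import ctrl
print(ctrl.finish_job())"
```

```text
the job is handed in; nothing more can be done
None
```

The job is done and handed in at about 10 s of the 54 s allowed. I lifted the heat-sink fixture's clamp bar to about 1.5 rad and left it standing. I then slid the board about 75 mm towards the robot, let go and moved the arm clear.

- **Board position:** The last top view shows it flat between the guides. In the fixture's frame it runs from about x = -85 to +20 mm, so it is clear of the bar at +59 mm and inside the plate's front end at -115 mm. That span reads 105 mm against the true 110 mm, because the board mask trims the edges.
- **Bars:** The heat-sink fixture's bar is standing, and the other clamp is still shut.
- **Forces:** Contact readings at the ends of the moves stayed at about 9 N or less.
- **Measurement differences:** The plate's yaw came out between 2.1 and 3.4 degrees in different views. The handle lay about 2 mm from where I predicted it. Neither affected the result.
- **Slip in a move:** I typed a stray 4 mm back-and-forth shift along the handle in two rows of the lift, and the readings showed no effect from it.

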